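# Fit the access cover, align its quarter-turn fastener and hold it down

### The arm

A 6-joint arm with a two-finger parallel gripper is mounted at the origin on a cart in front of the work surface, level with it; the furniture and walls round the work are solid. World frame = base frame: x ahead of the robot, y to its left, z up, the work surface at z = 0. Lengths are in mm, angles in degrees, forces in N, time in s.
With the tool pointing down it reaches from about 250 to 775 mm from the base axis. Payload 8.9 kg.
Tool frame: the origin (TCP) lies at the very end of the fingers, on their centre line; the grasp point (between the pads) lies 19 mm behind it (r.hold_point_z is the distance from the TCP to the grasp point, in mm); z points along the fingers, y is the line along which they close (so a half turn about z gives the same grasp; the last joint's range is limited). The gripper opens to 85 mm and grips with 20 to 120 N. Pads are 22 mm wide; open, the fingers measure 114 mm over their backs; the gripper's body (76 mm by 85 mm) begins 54 mm behind the grasp point. The pads swing forward as they close: fully open they stand 13 mm farther back than shut.
Start: joints at [-77.481, 16.656, -8.789, 64.555, 0, 82.019], TCP at [183.864, -491.75, 231.305] pointing down, gripper open.
Joint ranges: [-144.48, 144.48], [-52.06, 99.96], [-74.48, 78.29], [-112.23, 115.85], [-86.99, 84.42], [-180, 180]. Speed limits (degrees/s): [127.2, 127.2, 159.86, 180, 180, 180].

### API

Orientations are given as a 3x3 rotation matrix whose columns are the frame's x, y, z axes.
In Python, from station import r gives the robot as it stands.
- The arm moves only by the tool servo_tool, never from a script. Its argument "moves" is text: rows parted by semicolons, each of 5 numbers parted by spaces: the shift along the tool's x, y, z in mm, then the turn about the tool's z in rad, then the finger opening in mm, from 0 to 85.4. In form: dx dy dz roll gripper; .... A call has exactly 10 rows; each row is the pose to reach, as a shift and turn from the pose commanded when the call began, along the tool's axes at that moment; what a row does not reach only later rows make up. A row lasts 1/10 s, in which the tool goes at most 50 mm and 8.59 degrees, less where a joint would pass 70% of its speed; a pose out of reach is approached as far as the arm can. A call with a gripper value outside its range is refused whole. The fingers move at their own pace and stop on an object; the grip force is fixed at half the most. Time passes only in rows, so rows that repeat a pose let the fingers close, or fill a call up. It gives the time, the measured TCP pose, the force, the opening and the grip force at its end, in the units of the state.
- r.state(): the state, without advancing time (a new reading comes with each control period).
- r.capture(name): name is "side" or "top"; returns the picture (400x640x3 uint8, red, green, blue); there is no depth.
- r.get_calibration(name): a dict with "K" (3x3 intrinsics, pixels), "R" (3x3) and "t" (3): a world point X has camera coordinates R X + t. Camera axes: x right, y down, z forward; pixel columns grow to the right and rows downward; lengths in mm; the calibration is good to about 2 mm. A picture is of the moment at which its call begins. get_calibration takes no time and is no camera call.
- r.finish_job(): hands the job in; it is judged then, once.
The state is a dict: "time_s": time; "joint_pos": joint angles; "dq": joint speeds; "joint_torque": joint torques, N m; "tcp_pos": TCP position; "ee_rot": TCP orientation; "force": force on the tool from outside, world axes, zero at the start; "wrist_torque": the same for the moment, N m; "grip_width": finger opening in mm; "gripper_force": force on a finger pad.
Only numpy, scipy, OpenCV 4.12 (cv2) and the standard library are available. Lean on these libraries where they do the work, as an engineer would, in place of code of your own. Each camera call takes 0.05 s, during which the arm holds its last target. There are 200 camera calls.

### The job

Put the loose grey access cover onto the upstanding frame of the blue service box so that it sits on the springy black seal, and only then turn its orange quarter-turn fastener clockwise until the wing is in line with the white marks along the cover, as the slot in the frame runs. Then push the cover down until its rim is flush on the box, and finish while still holding it pressed down there. Leave the beaker, the yellow-capped jar and the screwdriver alone.

Things in the scene. Friction and masses are not known exactly. Their poses are not given: they have to be found in the camera images.
- cover_mid (a point): Centre (half-way up) of the loose grey cover: a shallow lid 130 (its x) x 90 (y) x 26 mm high, 0.2 kg, lying rim down. z points out of its flat top; the top is 13 mm above this point, the rim's lower edge 13 mm below. Rim 3 mm thick, inside 124 x 84 x 22 mm deep. White marks on the top lie on its x axis. Fits the frame either way round (half a turn).
- wing_mid (a point): Middle of the fastener's orange wing, on its turning axis at the cover's centre. Wing 36 mm long (its x), 12 mm thick (y), 31 mm high, on a steel disc 28 mm across, 3 mm high; this point is 18.5 mm above the cover's top, 15.5 mm below the wing's top. Gripped across the 12 mm from above it carries the cover. Under the cover: cross-pin 30 x 6 mm along the wing, its underside 4 mm above the rim edge.
- fastener (a joint): Angle of the wing relative to the cover (rad): 0 = in line with the cover's long side, positive = anticlockwise seen from above; starts at 0.9 to 1.5, so it is turned clockwise (decreasing). Stiff (0.03 N m of friction), stays where it is left; no stop at 0 (travel -0.7 to 1.75).
- frame_seat (a point): Centre of the frame at the height of the blue box's flat top, the seat of the cover's rim, 50 mm above the worktop (box 190 x 150 mm, fixed). x along the frame's long side, z up. Frame 121 x 81 mm outside, 20 mm high, its upper 8 mm leaning inwards as a lead-in (about 4 mm off centre is caught). Cover_mid is 13 mm above this point when the cover is pressed home.
- slot_mid (a point): Centre of the slot's mouth inside the frame, 10 mm above frame_seat: slot 36 mm long (x axis), 12 mm wide, in a steel plate; takes the cross-pin under the cover. With the fastener out of line the pin meets this plate and stops the cover 6 mm above its seat.
- seal (a joint): How far the springy black seal is pressed down (m): 0 = free, its top 32 mm above frame_seat; it then carries the cover with the rim 10 mm above the seat (cover_mid 23 mm above frame_seat). 0.010 = cover home. Pressing the cover home takes about 8 to 9 N on top of its weight; it springs up again when let go.
- beaker_base (a point): Bystander: steel beaker 68 mm across, 74 mm high, standing upright; its base centre.
- yellow_jar_base (a point): Bystander: white jar with yellow cap, 52 mm across, 76 mm high, standing upright; its base centre.
- screwdriver_base (a point): Bystander: screwdriver with red handle, 180 mm long, lying; middle of its underside.
Things that resemble listed ones, but are neither listed nor needed, are in the scene too. What is shaped like the part that bears cover_mid but green or pink is not meant.

How it is judged (in metres and radians):
On the way, in this order (a step that is already met when the one before it is completed fails the run):
1. the cover sits on the seal over the frame, with the fastener not yet turned (horizontal distance between cover_mid and frame_seat below 0.006 m and z of cover_mid in the frame of frame_seat below 0.026 m and angle between the x axis of cover_mid and the x axis of frame_seat, either way round below 0.12 rad and value of joint fastener above 0.5 rad), for 0.2 s.
2. the fastener is turned in line with the slot while the cover is on the frame (horizontal distance between cover_mid and frame_seat below 0.006 m and z of cover_mid in the frame of frame_seat below 0.027 m and angle between the x axis of wing_mid and the x axis of frame_seat, either way round below 0.25 rad), for 0.2 s.
At the end, for the whole second after the job is handed in: The cover is over the frame (within 6 mm) and held down by the robot with its rim flush on the box (within 2.5 mm, level), against the seal, and the fastener's wing is in line with the frame's slot within 0.25 rad (horizontal distance between cover_mid and frame_seat below 0.006 m and z of cover_mid in the frame of frame_seat below 0.0155 m and angle between the z axis of cover_mid and the z axis of frame_seat, either way round below 0.04 rad and angle between the x axis of wing_mid and the x axis of frame_seat, either way round below 0.25 rad and contact force between any of the fingers, the arm and cover above 2 N); the arm keeps its last pose, push and grip.
It fails at once if the beaker was moved by more than 3 cm or tipped (distance of beaker_base from where it was at the start of the episode above 0.03 m or angle between beaker_base's own z axis and vertical above 0.5 rad).
It fails at once if the yellow-capped jar was moved by more than 3 cm or tipped (distance of yellow_jar_base from where it was at the start of the episode above 0.03 m or angle between yellow_jar_base's own z axis and vertical above 0.5 rad).
It fails at once if the screwdriver was moved by more than 3 cm (distance of screwdriver_base from where it was at the start of the episode above 0.03 m).
It also fails if it takes over 45 s, if anything falls off the work surface, if the arm or the gripper's body presses on something with over 40 N, if the wrist force passes 120 N, or if a joint passes its speed limit or range.

## Working session

There is one attempt and no reset: what is moved stays moved. The work goes in short steps, Python scripts to look and compute and a tool call to move; the robot and the scene stay as the last step left them, time stands still between calls to the robot, and variables do not carry over. Pictures are saved under pics/ and viewed, at most 10 in all, crops included, and the job is handed in when it is done.

Besides the shell and the picture viewer there is one more tool, called after "Emit:" by a JSON object that holds its "name" and its "arguments". servo_tool: Moves the arm, as the interface text tells. Its arguments: {"type":"object","properties":{"moves":{"type":"string"}},"required":["moves"]}

```bash
mkdir -p pics
python3 - <<'E'
from station import r
import cv2,numpy as np
for n in("top","side"):
    cv2.imwrite(f"pics/{n}0.png",r.capture(n)[:,:,::-1])
    c=r.get_calibration(n);print(n,np.round(c["K"],1).tolist(),np.round(c["R"],4).tolist(),np.round(c["t"],1).tolist())
s=r.state();print(s["time_s"],s["tcp_pos"],np.round(s["ee_rot"],3).tolist(),s["force"],s["grip_width"])
E
```

```text
top [[400.5, 0.0, 316.6], [0.0, 400.5, 197.5], [0.0, 0.0, 1.0]] [[0.0229, -0.9992, 0.0331], [-0.9936, -0.0264, -0.1096], [0.1104, -0.0304, -0.9934]] [-92.3, 625.8, 878.7]
side [[393.1, 0.0, 322.5], [0.0, 393.1, 193.1], [0.0, 0.0, 1.0]] [[-0.9099, -0.4149, -0.0005], [-0.2349, 0.516, -0.8238], [0.342, -0.7494, -0.5669]] [548.5, 252.7, 826.9]
0.1 [ 183.77097346 -491.37111359  230.78496046] [[0.937, 0.35, -0.0], [0.35, -0.937, 0.001], [0.0, -0.001, -1.0]] [-0.09547856 -0.33624051  0.26290199] 85.46553551028929
```

View pics/top0.png

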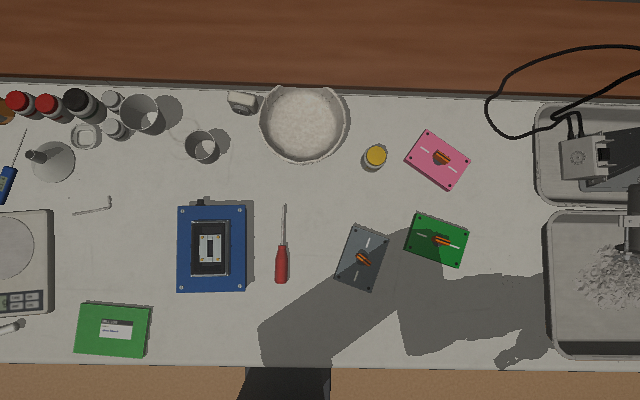

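View pics/side0.png

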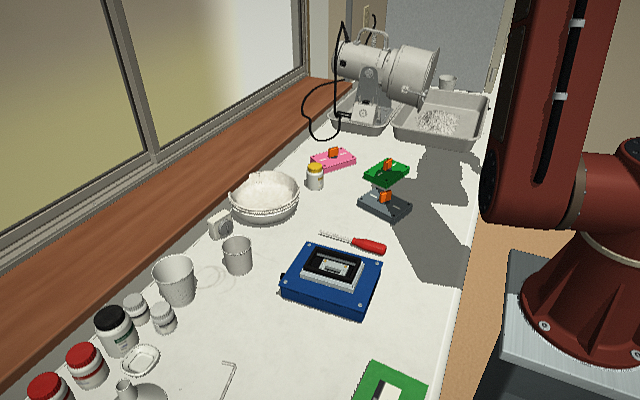

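The top view shows the grey cover at about (362,258) with its wing at (363,259), and the blue box with the frame at about (210,248). Next I take precise measurements from masks.

```bash
cat > h.py <<'E'
from station import r
import cv2,numpy as np
def ray(n,px,z):
    c=r.get_calibration(n);R,t=np.array(c["R"]),np.array(c["t"])
    o=-R.T@t;d=R.T@np.linalg.inv(c["K"])@np.array([px[0],px[1],1.]);return o+d*(z-o[2])/d[2]
def proj(n,X):
    c=r.get_calibration(n);p=np.array(c["K"])@(np.array(c["R"])@np.array(X,float)+np.array(c["t"]));return p[:2]/p[2]
def rect(n,cnt,z):
    w=np.float32([ray(n,p,z)[:2] for p in cnt.reshape(-1,2)]);return cv2.minAreaRect(w)
def big(m):
    return max(cv2.findContours(m.astype(np.uint8),0,1)[0],key=cv2.contourArea)
E
python3 - <<'E'
from h import *
im=r.capture("top");h=cv2.cvtColor(im,cv2.COLOR_RGB2HSV)
H,S,V=[h[...,i].astype(int) for i in range(3)]
def sub(m,x0,x1,y0,y1):
    o=np.zeros_like(m);o[y0:y1,x0:x1]=m[y0:y1,x0:x1];return o
blue=sub((H>100)&(H<125)&(S>120),165,260,190,300);print("box",rect("top",big(blue),50))
org=sub((H<20)&(S>150),350,378,245,272);print("wing z60",rect("top",big(org),60),"z45",rect("top",big(org),45),org.sum())
a=cv2.resize(im[215:300,325:400],None,fx=7,fy=7,interpolation=cv2.INTER_CUBIC)[:,:400]
a=cv2.resize(im[217:299,325:395],(0,0),fx=5.6,fy=5.6,interpolation=2)
b=cv2.resize(im[207:289,175:247],(0,0),fx=5.6,fy=5.6,interpolation=2)
o=np.hstack([a,b]);print(o.shape);cv2.imwrite("pics/c1.png",o[:,:800,::-1])
print(im[250,345],im[240,372],im[270,333],im[230,335])
E
```

```text
box ((508.89031982421875, 154.51812744140625), (187.96148681640625, 146.8125457763672), 2.4434728622436523)
wing z60 ((491.6033630371094, -182.2030792236328), (33.96906280517578, 11.856343269348145), 54.55885696411133) z45 ((491.0043640136719, -184.46104431152344), (34.545082092285156, 12.057401657104492), 54.558876037597656) 62
(459, 795, 3)
[90 93 94] [90 93 94] [154 152 145] [155 153 143]
```

View pics/c1.png

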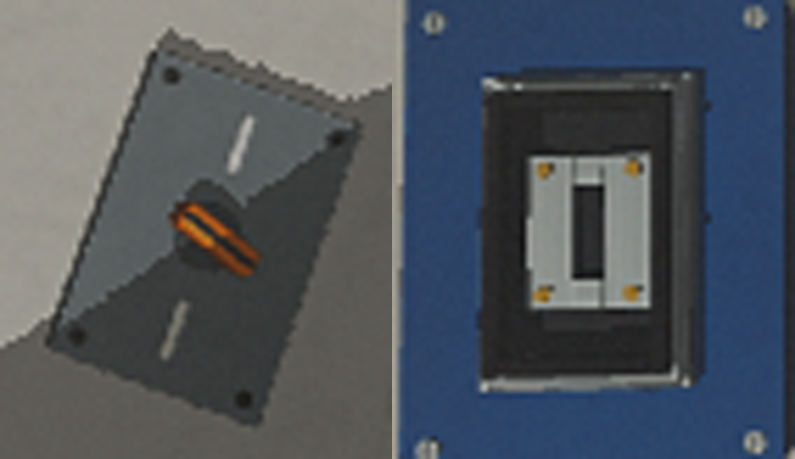

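Run:
```python
from h import *
C=lambda p:(325+(p[0]+.5)/5.6-.5,217+(p[1]+.5)/5.6-.5)
F=lambda p:(175+(p[0]-392+.5)/5.6-.5,207+(p[1]+.5)/5.6-.5)
w=lambda f,p,z:ray("top",f(p),z)[:2]
ang=lambda a,b:np.degrees(np.arctan2(*(a-b)[::-1]))
s=[w(C,p,26) for p in((172,75),(337,138),(77,335),(244,400))]
print("cover screws",np.mean(s,0),ang(s[0],s[2]),ang(s[1],s[3]),"marks",ang(w(C,(248,118),26),w(C,(172,358),26)))
c=[w(C,p,26) for p in((157,48),(358,124),(48,345),(261,424))]
print("cover corners",np.mean(c,0),ang(c[0],c[2]),ang(c[1],c[3]),np.linalg.norm(c[0]-c[2]),np.linalg.norm(c[0]-c[1]))
print("wing",w(C,(218,240),60),ang(w(C,(180,210),60),w(C,(252,270),60)))
b=[w(F,p,50) for p in((433,23),(755,17),(428,450),(755,443))];print("box",np.mean(b,0),ang(b[0],b[2]),ang(b[1],b[3]))
sl=[w(F,p,60) for p in((572,183),(604,183),(572,280),(604,280))];print("slot",np.mean(sl,0),sl[0]-sl[2],sl[0]-sl[1])
pl=[w(F,p,60) for p in((528,155),(650,155),(528,308),(650,308))];print("plate",np.mean(pl,0),ang(pl[0],pl[2]))
fr=[w(F,p,70) for p in((484,82),(689,78),(482,385),(688,382))];print("frame top",np.mean(fr,0),ang(fr[0],fr[2]),fr[0]-fr[2],fr[0]-fr[1])
```

```text
cover screws [ 491.32435473 -183.1298224 ] -19.41046485371203 -19.397752202846796 marks -17.164767402995587
cover corners [ 492.12940791 -182.53788475] -19.42389570629296 -17.821952762777865 128.10913009191876 88.03938568069113
wing [ 491.20600866 -182.1946756 ] 51.588269338213365
box [508.77941979 154.31326051] 2.7388164506946113 2.514575169386327
slot [508.80876961 154.02200469] [37.31550408  1.96817101] [-0.28499256 12.34429555]
plate [508.88257039 153.62112421] 3.1401114534778913
frame top [509.28056705 152.5350704 ] 2.8864674947162654 [115.08581544   5.80274473] [-3.47676628 78.48689021]
```

Emit:
{"name": "servo_tool", "arguments": {"moves": "40 -18 0 -0.12 85; 80 -36 0 -0.24 85; 120 -55 10 -0.36 85; 160 -73 20 -0.48 85; 200 -91 40 -0.6 85; 240 -109 60 -0.72 85; 280 -128 80 -0.84 85; 320 -146 90 -0.96 85; 360 -164 100 -1.08 85; 396 -182 100 -1.2 85"}}

```text
time_s: 1.15
tcp_pos: [491.4, -180.5, 129.8]
ee_rot: [[0.008, 1.0, -0.002], [1.0, -0.008, 0.001], [0.001, -0.002, -1.0]]
force: [0.5, -0.4, 0.1]
grip_width: 85.3
gripper_force: 0.0
```

Emit:
{"name": "servo_tool", "arguments": {"moves": "0 0 0 -0.13 85; 0 0 0 -0.26 85; 0 0 0 -0.39 80; 0 0 0 -0.52 70; 0 0 0 -0.65 60; 0 0 0 -0.78 50; 0 0 0 -0.91 45; 0 0 0 -1.04 45; 0 0 0 -1.17 45; 0 0 0 -1.26 45"}}

```text
time_s: 2.15
tcp_pos: [490.9, -182.5, 131.1]
ee_rot: [[-0.95, 0.313, -0.0], [0.313, 0.95, 0.0], [0.0, 0.0, -1.0]]
force: [-0.1, -0.5, -0.4]
grip_width: 44.6
gripper_force: 0.0
```

Emit:
{"name": "servo_tool", "arguments": {"moves": "0 0 0 -0.13 45; 0 0 0 -0.26 45; 0 0 0 -0.39 45; 0 0 0 -0.52 45; 0 0 0 -0.65 45; 0 0 0 -0.78 45; 0 0 0 -0.91 45; 0 0 0 -1.04 45; 0 0 0 -1.17 45; 0 0 0 -1.26 45"}}

```text
time_s: 3.15
tcp_pos: [490.9, -182.5, 131.1]
ee_rot: [[-0.589, -0.808, -0.0], [-0.808, 0.589, 0.0], [0.0, 0.0, -1.0]]
force: [-0.1, -0.5, 1.0]
grip_width: 45.1
gripper_force: 0.0
```

Run:
```python
from h import *
s=r.state();R=np.array(s["ee_rot"]);print(s["time_s"],s["tcp_pos"],R.round(3).tolist(),np.degrees(np.arctan2(R[1,0],R[0,0])),s["joint_pos"],s["grip_width"],s["force"])
print("tool shift to cover",R.T@(np.array([491.3,-182.5,33])-s["tcp_pos"]))
im=r.capture("top");cv2.imwrite("pics/c2.png",cv2.resize(im[210:310,320:420,::-1],(0,0),fx=5,fy=5,interpolation=2))
```

```text
3.15 [ 490.87399377 -182.49894494  131.08266482] [[-0.589, -0.808, -0.0], [-0.808, 0.589, 0.0], [0.0, 0.0, -1.0]] -126.06506749631585 [-2.83952924e+01  2.10747271e+01 -1.84373863e+01  5.05162769e+01
 -1.05946425e-03 -8.23302235e+01] 45.085387289531205 [-0.10532231 -0.5098982   1.00770102]
tool shift to cover [-0.25822238 -0.39290639 98.08246309]
```

Emit:
{"name": "servo_tool", "arguments": {"moves": "0 0 25 0 45; 0 0 50 0 45; 0 0 75 0 45; 0 0 90 0 45; 0 0 97 0 45; 0 0 97 0 45; 0 0 97 0 30; 0 0 97 0 15; 0 0 97 0 5; 0 0 97 0 5"}}

```text
time_s: 4.2
tcp_pos: [491.8, -183.0, 35.4]
ee_rot: [[-0.593, -0.805, 0.002], [-0.805, 0.593, -0.001], [-0.0, -0.002, -1.0]]
force: [0.1, 0.3, 6.2]
grip_width: 10.7
gripper_force: 58.8
```

Emit:
{"name": "servo_tool", "arguments": {"moves": "0 0 0 0 5; 0 0 0 0 5; 0 0 -5 0 5; 0 0 -20 0 5; 0 0 -50 0 5; 0 0 -80 0 5; 0 0 -110 0 5; 0 0 -120 0 5; 0 0 -120 0 5; 0 0 -120 0 5"}}

```text
time_s: 5.2
tcp_pos: [490.5, -182.3, 153.2]
ee_rot: [[-0.593, -0.805, -0.001], [-0.805, 0.593, 0.001], [0.0, 0.001, -1.0]]
force: [0.3, 0.5, -3.0]
grip_width: 11.1
gripper_force: 58.8
```

Run:
```python
from h import *
s=r.state();R=np.array(s["ee_rot"]);print(s["time_s"],s["tcp_pos"],np.degrees(np.arctan2(R[1,0],R[0,0])),s["grip_width"],s["force"])
im=r.capture("top");a=cv2.resize(im[190:310,310:430,::-1],(480,480),interpolation=2)
cv2.imwrite("pics/c3.png",a);im=r.capture("side");cv2.imwrite("pics/c3s.png",im[...,::-1])
```

```text
5.2 [ 490.45760627 -182.26267002  153.24166651] -126.36145147027536 11.1266472803053 [ 0.27578411  0.51202108 -3.0149853 ]
```

View pics/c3.png

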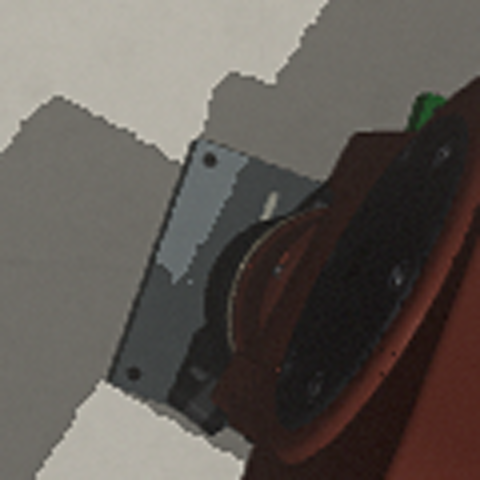

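The picture shows the cover held, with its two left screws visible at crop pixels (209,160) and (133,374). I use them to compute its yaw and offset in the grip.

Run:
```python
from h import *
C=lambda p:(325+(p[0]+.5)/5.6-.5,217+(p[1]+.5)/5.6-.5)
s=[ray("top",C(p),26)[:2] for p in((172,75),(337,138),(77,335),(244,400))]
c=np.mean(s,0);th=np.radians(-19.2);Rt=np.array([[np.cos(th),-np.sin(th)],[np.sin(th),np.cos(th)]])
L=(np.array(s)-c)@Rt;print(L)
D=lambda p:(310+(p[0]+.5)/4-.5,190+(p[1]+.5)/4-.5)
for z in(140,144,148):
    a,b=[ray("top",D(p),z)[:2] for p in((209,160),(133,374))]
    d=a-b;t=np.arctan2(d[1],d[0]);R2=np.array([[np.cos(t),-np.sin(t)],[np.sin(t),np.cos(t)]])
    loc=(abs(L[:,1]).mean());print(z,np.linalg.norm(d),np.degrees(t),"centre",(a+b)/2-R2@[0,loc])
s=r.state();R=np.array(s["ee_rot"])
d=np.array([508.9-490.5,153.8+182.3,0]);print(R.T@d)
```

```text
[[ 56.31771759  35.93924277]
 [ 55.95223376 -36.33916954]
 [-55.75783424  36.35093227]
 [-56.51211711 -35.9510055 ]]
140 112.65835923705933 -18.991364588188176 centre [ 488.68717282 -182.08790135]
144 112.09827460446395 -18.9913645881882 centre [ 488.8188106  -181.59639055]
148 111.53818997186858 -18.99136458818821 centre [ 488.95044838 -181.10487976]
[-281.56753405  184.44876015    0.3855465 ]
```

Emit:
{"name": "servo_tool", "arguments": {"moves": "-15 10 0 -0.02 5; -45 29 0 -0.06 5; -80 52 0 -0.1 5; -115 75 0 -0.15 5; -150 98 0 -0.2 5; -185 121 0 -0.25 5; -220 144 0 -0.3 5; -250 164 0 -0.34 5; -272 178 0 -0.37 5; -281.5 184.5 0 -0.379 5"}}

```text
time_s: 6.3
tcp_pos: [508.5, 155.6, 153.0]
ee_rot: [[-0.25, -0.968, -0.002], [-0.968, 0.25, 0.0], [0.0, 0.002, -1.0]]
force: [-0.9, -0.5, -2.2]
grip_width: 10.3
gripper_force: 58.7
```

Emit:
{"name": "servo_tool", "arguments": {"moves": "0 0 5 0 5; 0 0 10 0 5; 0 0 15 0 5; 0 0 20 0 5; 0 0 25 0 5; 0 0 25 0 5; 0 0 25 0 5; 0 0 25 0 5; 0 0 25 0 5; 0 0 25 0 5"}}

```text
time_s: 7.3
tcp_pos: [509.5, 153.6, 129.5]
ee_rot: [[-0.253, -0.968, 0.0], [-0.968, 0.253, 0.0], [-0.0, -0.0, -1.0]]
force: [-0.2, 0.3, -1.5]
grip_width: 10.7
gripper_force: 58.7
```

Run:
```python
from h import *
s=r.state();R=np.array(s["ee_rot"]);print(s["time_s"],s["tcp_pos"],np.degrees(np.arctan2(R[1,0],R[0,0])),s["joint_pos"],s["grip_width"],s["force"])
im=r.capture("top");a=cv2.resize(im[190:310,160:280,::-1],(400,400),interpolation=2)
i2=r.capture("side");b=cv2.resize(i2[210:330,270:390,::-1],(400,400),interpolation=2)
cv2.imwrite("pics/c4.png",np.hstack([a,b]))
```

```text
7.3 [509.46870076 153.56011863 129.48894506] -104.63891665325022 [ 8.89816716e+00  2.19614603e+01 -1.73288593e+01  5.06891533e+01
  1.41397841e-03 -6.64629144e+01] 10.69006865057249 [-0.22704102  0.34965429 -1.50682858]
```

View pics/c4.png

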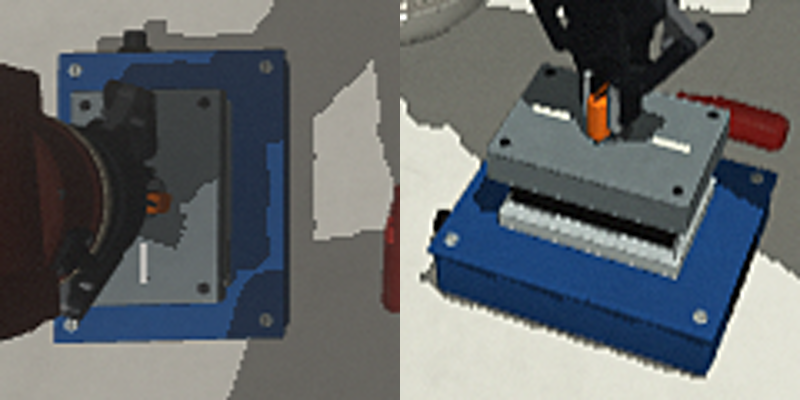

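Both views show the cover level above the frame with its screws visible. I locate the cover centre relative to the box in each camera.

Run:
```python
from h import *
k=400/120
T=lambda p,z:ray("top",(160+(p[0]+.5)/k-.5,190+(p[1]+.5)/k-.5),z)[:2]
S=lambda p,z:ray("side",(270+(p[0]-400+.5)/k-.5,210+(p[1]+.5)/k-.5),z)[:2]
ang=lambda a,b:np.degrees(np.arctan2(*(a-b)[::-1]))
bt=[T(p,50) for p in((75,71),(265,67),(70,325),(265,320))];print("box top",np.mean(bt,0),ang(bt[0],bt[2]),ang(bt[1],bt[3]))
bs=[S(p,50) for p in((450,240),(757,178),(700,316))];print("box side",(bs[0]+bs[1])/2,ang(bs[1],bs[2]))
for z in(118,120.5,123):
    t=[T(p,z) for p in((85,105),(204,102),(204,288))]
    s=[S(p,z) for p in((549,71),(724,115),(505,142),(677,190))]
    print(z,"top",(t[0]+t[2])/2,ang(t[1],t[2]),np.linalg.norm(t[1]-t[2]),"side",np.mean(s,0),ang(s[1],s[3]),ang(s[0],s[2]),ang(s[0],s[1]),np.linalg.norm(s[1]-s[0]))
```

```text
box top [508.47874376 154.64841687] 2.2841266284914368 2.5186127495874597
box side [509.3355809  155.24698627] -87.70630352544592
118 top [508.63133423 154.12822864] 2.801556782324748 112.59340172620477 side [508.3490628 151.7342472] -92.7528618806553 -86.47093916013334 3.3493676772470824 119.63155621764338
120.5 top [508.68667269 153.5137291 ] 2.8015567823247403 112.25286218495185 side [507.30846944 154.2605126 ] -92.75286188065532 -86.47093916013336 3.3493676772471326 119.09677397677655
123 top [508.74201116 152.89922957] 2.8015567823247314 111.91232264369899 side [506.26787608 156.78677801] -92.7528618806553 -86.47093916013337 3.349367677247128 118.56199173590971
```

Emit:
{"name": "servo_tool", "arguments": {"moves": "0 0 4 0 5; 0 0 8 0 5; 0 0 12 0 5; 0 0 16 0 5; 0 0 20 0 5; 0 0 24 0 5; 0 0 27 0 5; 0 0 30 0 5; 0 0 33 0 5; 0 0 35 0 5"}}

```text
time_s: 8.4
tcp_pos: [509.4, 153.5, 94.2]
ee_rot: [[-0.253, -0.968, 0.0], [-0.968, 0.253, 0.0], [-0.0, -0.0, -1.0]]
force: [-1.5, 0.5, 2.0]
grip_width: 11.1
gripper_force: 59.3
```

Emit:
{"name": "servo_tool", "arguments": {"moves": "0 0 0.5 0 5; 0 0 1 0 5; 0 0 1 0 5; 0 0 1 0 5; 0 0 1 0 5; 0 0 1 0 5; 0 0 1 0 5; 0 0 1 0 5; 0 0 1 0 5; 0 0 1 0 5"}}

```text
time_s: 9.4
tcp_pos: [509.3, 153.5, 93.3]
ee_rot: [[-0.253, -0.968, -0.0], [-0.968, 0.253, -0.0], [0.0, 0.0, -1.0]]
force: [-0.8, -0.0, 1.3]
grip_width: 10.7
gripper_force: 59.3
```

Run:
```python
from h import *
s=r.state();R=np.array(s["ee_rot"]);print(s["time_s"],s["tcp_pos"],np.degrees(np.arctan2(R[1,0],R[0,0])),s["force"],s["wrist_torque"])
im=r.capture("top");a=cv2.resize(im[190:310,160:280,::-1],(400,400),interpolation=2)
i2=r.capture("side");b=cv2.resize(i2[210:330,270:390,::-1],(400,400),interpolation=2)
cv2.imwrite("pics/c5.png",np.hstack([a,b]))
```

```text
9.4 [509.34430733 153.47061354  93.28389728] -104.64497849120215 [-0.83726684 -0.04444991  1.28369177] [-0.05041524  0.34398474 -0.0476657 ]
```

View pics/c5.png

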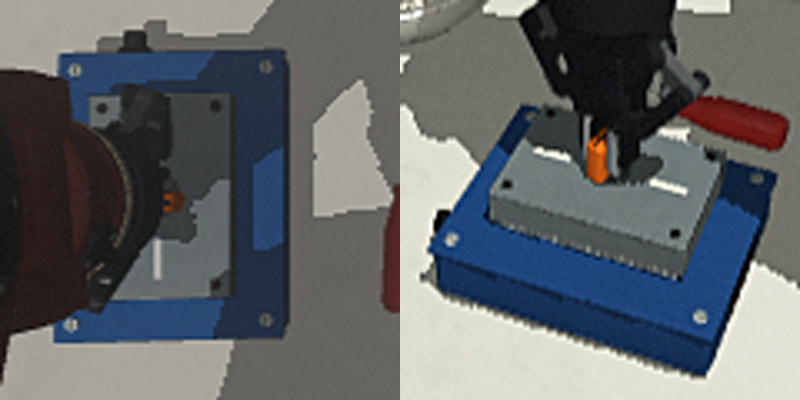

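The cover surrounds the frame, is aligned with it and rests on the seal. Now I turn the wing clockwise by 72.6°.

Emit:
{"name": "servo_tool", "arguments": {"moves": "0 0 0 0.06 5; 0 0 0 0.14 5; 0 0 0 0.22 5; 0 0 0 0.3 5; 0 0 0 0.38 5; 0 0 0 0.46 5; 0 0 0 0.53 5; 0 0 0 0.6 5; 0 0 0 0.64 5; 0 0 0 0.64 5"}}

```text
time_s: 10.5
tcp_pos: [509.9, 153.2, 93.5]
ee_rot: [[-0.781, -0.624, 0.001], [-0.624, 0.781, -0.001], [-0.0, -0.001, -1.0]]
force: [0.4, -2.0, 1.9]
grip_width: 11.0
gripper_force: 59.4
```

Emit:
{"name": "servo_tool", "arguments": {"moves": "0 0 0 0.06 5; 0 0 0 0.14 5; 0 0 0 0.22 5; 0 0 0 0.3 5; 0 0 0 0.38 5; 0 0 0 0.46 5; 0 0 0 0.53 5; 0 0 0 0.6 5; 0 0 0 0.628 5; 0 0 0 0.628 5"}}

```text
time_s: 11.5
tcp_pos: [509.8, 153.4, 93.5]
ee_rot: [[-0.999, -0.048, 0.001], [-0.048, 0.999, -0.0], [-0.001, -0.0, -1.0]]
force: [1.2, -1.9, 2.1]
grip_width: 10.9
gripper_force: 59.4
```

Emit:
{"name": "servo_tool", "arguments": {"moves": "0 0 0 0 5; 0 0 0 0 5; 0 0 0 0 5; 0 0 0 0 5; 0 0 0 0 5; 0 0 2 0 5; 0 0 4 0 5; 0 0 6 0 5; 0 0 8 0 5; 0 0 9 0 5"}}

```text
time_s: 12.5
tcp_pos: [509.7, 153.6, 85.2]
ee_rot: [[-0.999, -0.047, 0.001], [-0.047, 0.999, 0.0], [-0.001, 0.0, -1.0]]
force: [-4.4, -1.7, 27.4]
grip_width: 11.0
gripper_force: 62.8
```

Run:
```python
from h import *
s=r.state();R=np.array(s["ee_rot"]);print(s["time_s"],s["tcp_pos"],np.degrees(np.arctan2(R[1,0],R[0,0])),s["force"],s["wrist_torque"])
im=r.capture("top");a=cv2.resize(im[190:310,160:280,::-1],(400,400),interpolation=2)
i2=r.capture("side");b=cv2.resize(i2[210:330,270:390,::-1],(400,400),interpolation=2)
cv2.imwrite("pics/c6.png",np.hstack([a,b]))
```

```text
12.5 [509.66026743 153.60770109  85.2122173 ] -177.28876556286923 [-4.38652133 -1.70946494 27.38611565] [-0.42495191  1.10997942  0.0055256 ]
```

View pics/c6.png

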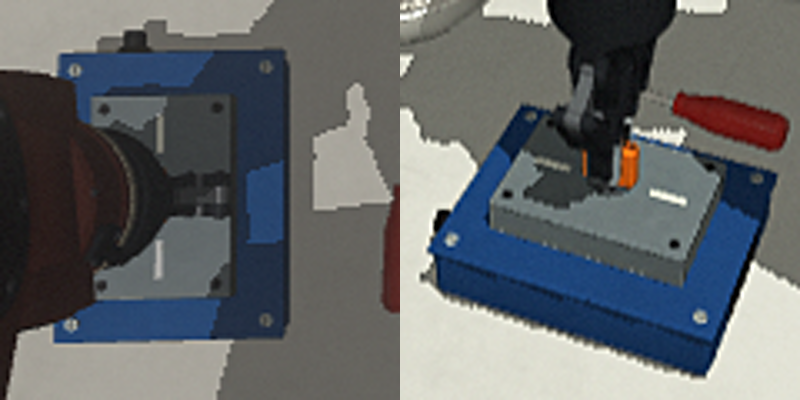

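The cover is home: the TCP dropped about 8 mm to 85.2 and the force is 27 N. To press on the cover plate itself, I ease up, open the fingers astride the wing and press with both fingertips.

Emit:
{"name": "servo_tool", "arguments": {"moves": "0 0 -3 0 5; 0 0 -6 0 5; 0 0 -9 0 5; 0 0 -9 0 10; 0 0 -9 0 20; 0 0 -9 0 35; 0 0 -9 0 48; 0 0 -9 0 48; 0 0 -9 0 48; 0 0 -9 0 48"}}

```text
time_s: 13.6
tcp_pos: [509.3, 153.5, 93.2]
ee_rot: [[-0.999, -0.047, -0.0], [-0.047, 0.999, 0.0], [0.0, 0.0, -1.0]]
force: [0.3, -0.2, 0.9]
grip_width: 48.2
gripper_force: 0.0
```

Emit:
{"name": "servo_tool", "arguments": {"moves": "0 0 2 0 48; 0 0 4 0 48; 0 0 6 0 48; 0 0 8 0 48; 0 0 10 0 48; 0 0 12 0 48; 0 0 14 0 48; 0 0 16 0 48; 0 0 17 0 48; 0 0 18 0 48"}}

```text
time_s: 14.6
tcp_pos: [509.3, 153.5, 75.4]
ee_rot: [[-0.999, -0.047, 0.0], [-0.047, 0.999, 0.0], [-0.0, 0.0, -1.0]]
force: [-0.4, 0.3, 6.8]
grip_width: 48.4
gripper_force: 3.3
```

Emit:
{"name": "servo_tool", "arguments": {"moves": "0 0 0.5 0 48; 0 0 1 0 48; 0 0 1.5 0 48; 0 0 2 0 48; 0 0 2.5 0 48; 0 0 3 0 48; 0 0 3.5 0 48; 0 0 4 0 48; 0 0 4 0 48; 0 0 4 0 48"}}

```text
time_s: 15.6
tcp_pos: [509.4, 153.5, 73.2]
ee_rot: [[-0.999, -0.047, 0.001], [-0.047, 0.999, 0.0], [-0.001, -0.0, -1.0]]
force: [-10.2, -1.7, 28.3]
grip_width: 48.0
gripper_force: 14.5
```

Run:
```python
from h import *
s=r.state();print(s["time_s"],s["tcp_pos"],s["force"],s["wrist_torque"])
im=r.capture("top");a=cv2.resize(im[190:310,160:280,::-1],(400,400),interpolation=2)
i2=r.capture("side");b=cv2.resize(i2[210:330,270:390,::-1],(400,400),interpolation=2)
cv2.imwrite("pics/c7.png",np.hstack([a,b]))
```

```text
15.6 [509.39222271 153.49581944  73.23337788] [-10.2087453   -1.72037491  28.32606453] [-0.41959608  2.04509498 -0.07264505]
```

View pics/c7.png

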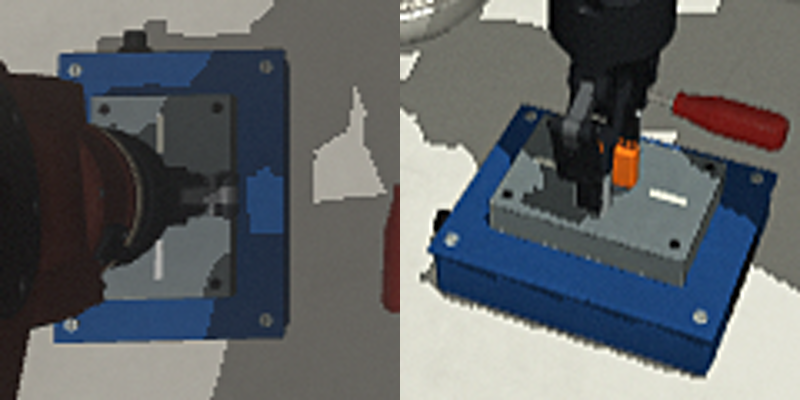

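The cover's screw positions match the earlier pressed-home view. Its rim is flush, the wing is in line with the marks, and the fingertips are pressing on the plate.

```bash
python3 -c "
from station import r
print(r.finish_job())"
```

```text
the job is handed in; nothing more can be done
None
```

The job is handed in at about 15.7 s with the cover on the frame, its fastener turned in line with the slot, and the rim pressed flush under about 28 N from the fingertips; no verdict was returned, so whether it passed is unconfirmed.

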